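# Switch on the desk lamp and set its brightness ring to the marked level

## Robot

A 6-joint arm with a two-finger parallel gripper is mounted at the origin on the work surface. World frame = base frame: x ahead of the robot, y to its left, z up, the work surface at z = 0. Lengths are in m, angles in degrees, forces in N, time in s.
With the tool pointing down it reaches from about 0.35 to 0.925 m from the base axis. Payload 6.4 kg.
Tool frame: the origin (TCP) lies midway between the tips of the shut fingers; the grasp point (between the pads) lies 19 mm behind it (ctrl.hold_point_z is the distance from the TCP to the grasp point, in m); z points along the fingers, y is the direction in which the jaws open and shut (so a half turn about z gives the same grasp; the last joint's range is limited). The gripper opens to 85 mm and grips with 20 to 120 N. Pads are 22 mm wide; open, the fingers measure 114 mm over their backs; the gripper's body (76 mm by 85 mm) begins 54 mm behind the grasp point. The pads swing forward as they close: fully open they stand 13 mm farther back than shut.
Start: joints at [-77.813, 14.043, 89.255, -0, 76.702, -9.975], TCP at [0.245, -0.602, 0.209] pointing down, gripper open.
Joint ranges: [-179.41, 179.41], [-58.25, 129.5], [7.25, 145.43], [-54.29, 234.29], [11.92, 165.04], [-157.13, 157.13]. Speed limits (degrees/s): [147.25, 147.25, 180, 180, 180, 180].

## Interface

Orientations are given as a 3x3 rotation matrix whose columns are the frame's x, y, z axes.
In Python, from plant import ctrl, snapshot, workorder, spot_in gives the robot as it stands.
- The arm moves only by the tool play_rows, never from a script. Its argument "commands" is text: rows parted by semicolons, each of 7 numbers parted by spaces: the gripper's target within -1 to 1 (fully open at 1, half-way at 0, shut at -1), then the shift along the tool's x, y, z in cm, then the turn, a rotation vector about the tool's x, y, z in degrees. A call has exactly 5 rows; each row shifts and turns the commanded pose from where the row before left it, along the tool's axes as they then stand; what a row does not reach is not made up. A row lasts 1/12 s, in which the tool goes at most 41.7 mm and 7.16 degrees, less where a joint would pass 70% of its speed; a pose out of reach is approached as far as the arm can. A call is refused whole if a number of a shift passes 4.17 or a number of a turn 7.16, either way. A call with a gripper value outside its range is refused whole. The fingers move at their own pace and stop on an object; the grip force is fixed at half the most. Time passes only in rows, so rows that do not move let the fingers close, or fill a call up. It gives the time, the measured TCP pose, the force and the opening at its end, in the units of the state.
- ctrl.observe(): the state, without advancing time (a new reading comes with each control period).
- snapshot(name): name is "scene" or "top" or "wrist"; returns a dict with "pixels" (400x640x3 uint8, blue, green, red), "fx", "fy", "cx", "cy" (pixels), "R" (3x3) and "t" (3): a world point X has camera coordinates R X + t; the wrist camera has in their place "mount" (4x4, takes a point from camera to tool coordinates, whose origin is the TCP and whose axes are the flange's). Camera axes: x right, y down, z forward; pixel columns grow to the right and rows downward; lengths in m; the calibration is good to about 2 mm. A picture is of the moment at which its call begins: read the wrist's pose just before it. There is no depth.
- workorder.close_job(): hands the job in, once; it reports no verdict.
Trained networks look in a picture, given as the dict that the camera call returned (one of the last four; its "shot" number tells which), for a name from the list of things; names that differ only in an ending like _2 or _b are one class to them, and where a whole thing is asked for, a point or a joint stands for the part that bears it (a point fixed in the world has none). Each returns a list of dicts, best first, with "score" (0 to 1); they miss things now and then, are a little off and sometimes report something else, mostly with a low value. They report only what shows in the picture. A call takes as long as a camera call. They do not tell look-alikes from the thing itself.
- spot_in(picture, name): "position" ([x, y, z] in m, in the coordinates of the camera as it stood for that picture, good to about 4 mm: the middle of the surface that is visible of it).
The state is a dict: "t": time; "qpos": joint angles; "qd": joint speeds; "tau": joint torques, N m; "eef_pos": TCP position; "tcp_rot": TCP orientation; "ft_force": force on the tool from outside, world axes, zero at the start; "torque": the same for the moment, N m; "gripper_width": finger opening in m.
Only numpy, scipy, OpenCV 4.12 (cv2) and the standard library are available. Lean on these libraries where they do the work, as an engineer would, in place of code of your own. Each camera call takes 0.05 s, during which the arm holds its last target.

## Task

Switch the desk lamp on at its round control: first press the button in the middle fully down and let it come up again, then push the ring's lever around the scale by its upright post until the lever's pointer stands centred over the small marker clip on the rim, and leave it there. Only press and push: do not lift or shift the control, do not move the clip, and leave the other things on the desk as they are.

Things in the scene. Friction and masses are not known exactly. Their poses are not given: they have to be found in the camera images.
- control: The lamp's round control: a loose aluminium disc of about 1.4 kg on the desk, 150 mm diameter, 22 mm high, scale lines on the half of its rim facing its own -x (roughly the robot). A black ring (100 mm diameter, top 42 mm above the desk) turns on it. Origin: centre of the underside, z up. A level push of over about 8 N may slide it.
- power (a joint): Travel of the push button in m: 0 is up, 0.005 is fully down; springs back by itself. It starts to move at about 1.5 N and needs about 5 N to go fully down; counts as pressed beyond 0.004.
- button_top (a point): Centre of the button's top: grey flat round button, 28 mm diameter, on the control's axis in the ring's middle, 8 mm proud of a fixed aluminium hub (44 mm diameter, top 48 mm above the desk); the button's top is 56 mm above the desk when up.
- ring (a joint): Angle of the black ring in rad about the control's vertical axis: 0 when the lever points along the control's -x, growing anticlockwise seen from above; stops at -1.4 and 1.4. Stays where it is left; friction takes about 1.2 N at the post. At the start it is always at least 0.6 rad short of the clip, so the lever has to go anticlockwise.
- post_top (a point): Centre of the top of the lever's upright steel post: 10 mm diameter, 66 mm from the control's axis, top 85 mm above the desk. It stands on the flat steel lever (10 mm wide, reaching out from the ring, 34 to 41 mm above the desk); the part to push on is above 42 mm.
- pointer (a point): The tip of the lever's narrow pointer, just outside the post: 78 mm from the control's axis, 37 mm above the desk.
- clip_mid (a point): Middle of the top of the dark steel marker clip, which straddles the rim of the control: 16 mm wide along the rim, 64 to 90 mm from the control's axis, top 29.5 mm above the desk, so the lever passes over it. This point is 78 mm from the axis. The clip is stiff to slide (about 5 N) and shows the wanted scale mark.
- glasses: Folded black reading glasses, 135 mm wide, 42 mm high, lying beside the control; leave alone. Origin at the underside.
- eraser: White eraser in a card sleeve, 45 x 22 x 12 mm, lying beside the control; leave alone. Origin under its centre.
- ruler: Wooden ruler, 200 x 28 x 5 mm, lying between the control and the robot; leave alone. Origin under its centre, long along its x.
- notepad: Pad of paper notes, 76 x 76 x 16 mm, behind the control; leave alone. Origin under its centre.
- jar: Empty drinking glass with handle, 72 mm diameter, 130 mm high, far right; leave alone. Origin under its centre.
- mug: White mug, 80 mm diameter, 92 mm high, far left; leave alone. Origin under its centre.
Mind the look-alikes: they are no part of the job. What is shaped like the control but green is not meant.

How it is judged (in metres and radians):
On the way, in this order (a step that is already met when the one before it is completed fails the run):
1. the button is pressed fully down (value of joint power above 0.004 m), for 0.05 s.
2. the button is up again and the pointer stands over the clip (horizontal distance between pointer and clip_mid below 0.008 m and value of joint power below 0.002 m), for 0.3 s.
At the end, for the whole second after the job is handed in: The button is up again, the lever's pointer stands at rest within 8 mm of the middle of the clip (seen from above), the control is within 20 mm and the clip within 25 mm of where they started, and the other things are within 30 mm of where they were (all of step 2 and velocity of joint ring between -0.03 and 0.03 rad/s and distance of control from where it was at the start of the episode below 0.02 m and distance of clip_mid from where it was at the start of the episode below 0.025 m and distance of each of glasses, eraser, ruler, notepad, jar, mug from where it was at the start of the episode below 0.03 m); the robot touches nothing.
It fails at once if the control was lifted, tipped or shoved more than 20 mm (distance of control from where it was at the start of the episode above 0.02 m or height (world z) of control above 0.008 m or angle between control's own z axis and vertical above 0.1 rad).
It fails at once if the clip was moved more than 25 mm (distance of clip_mid from where it was at the start of the episode above 0.025 m).
It fails at once if another thing on the desk was moved more than 30 mm or lifted (distance of any of glasses, eraser, ruler, notepad, jar, mug from where it was at the start of the episode above 0.03 m or height (world z) of any of glasses, eraser, ruler, notepad, jar, mug above 0.015 m).
It also fails if it takes over 48 s, if anything falls off the work surface, if the arm or the gripper's body presses on something with over 40 N, if the wrist force passes 120 N, or if a joint passes its speed limit or range.

## Working session

There is one attempt and no reset: what is moved stays moved. The work goes in short steps, Python scripts to look and compute and a tool call to move; the robot and the scene stay as the last step left them, time stands still between calls to the robot, and variables do not carry over. Pictures are saved under pics/ and viewed, and the job is handed in when it is done.

Besides the shell and the picture viewer there is one more tool, called as a command line: name --argument value ..., lists and objects as JSON in quotes. play_rows: Moves the arm, as the interface text tells. Its arguments: {"type":"object","properties":{"commands":{"type":"string"}},"required":["commands"]}

```bash
mkdir -p pics; ls
python3 - <<'E'
from plant import ctrl, snapshot, workorder, spot_in
import cv2, numpy as np
s=ctrl.observe(); print(s['t'],s['eef_pos'],s['tcp_rot'],s['ft_force'],ctrl.hold_point_z)
for n in ['scene','top']:
    p=snapshot(n); cv2.imwrite(f'pics/{n}1.png',p['pixels'])
    print(n,p['fx'],p['fy'],p['cx'],p['cy'],np.array(p['R']).round(4).tolist(),p['t'])
    R=np.array(p['R']);t=np.array(p['t'])
    for k in ['control','button_top','post_top','pointer','clip_mid','ring']:
        try:
            for d in spot_in(p,k)[:3]:
                c=np.array(d['position']); w=R.T@(c-t)
                print(k,round(d['score'],2),w.round(4),(p['fx']*c[0]/c[2]+p['cx']).round(),(p['fy']*c[1]/c[2]+p['cy']).round())
        except Exception as e: print(k,e)
E
```

```text
pics
0.0 [ 0.24507711 -0.60138395  0.20758378] [[ 9.26111838e-01  3.77248845e-01 -4.16060019e-04]
 [ 3.77248940e-01 -9.26110013e-01  1.86562412e-03]
 [ 3.18487196e-04 -1.88473479e-03 -9.99998173e-01]] [-0.48070273  0.03721312 -0.42526589] 0.0187
scene 483.6422630828749 483.6422630828749 319.9929467642386 207.35213823907475 [[0.7615, 0.6481, -0.0058], [0.4391, -0.5224, -0.731], [-0.4768, 0.5541, -0.6824]] [-0.42595319 -0.14761311  1.52435119]
control 0.94 [0.3555 0.0966 0.026 ] 288.0 186.0
control 0.82 [0.4525 0.2748 0.0279] 352.0 169.0
control 0.81 [0.7405 0.1444 0.0273] 411.0 240.0
button_top 0.73 [ 0.7583 -0.2978  0.0569] 299.0 358.0
button_top 0.46 [0.729  0.1588 0.0572] 411.0 226.0
button_top 0.38 [0.4406 0.2929 0.0567] 353.0 157.0
post_top 0.98 [0.3473 0.1022 0.041 ] 287.0 180.0
post_top 0.95 [0.7357 0.1565 0.0395] 412.0 233.0
post_top 0.61 [ 0.5736 -0.0536  0.0397] 310.0 249.0
pointer 0.97 [ 0.5786 -0.0514  0.0396] 312.0 250.0
pointer 0.97 [0.3466 0.1005 0.0454] 286.0 179.0
pointer 0.77 [0.447  0.2864 0.0452] 354.0 162.0
clip_mid 0.64 [0.7694 0.2299 0.0281] 438.0 226.0
clip_mid
[... 471 characters left out ...]
8.0 203.0
control 0.85 [ 0.7534 -0.2942  0.027 ] 422.0 142.0
control 0.82 [0.3376 0.1072 0.0242] 283.0 281.0
button_top 0.64 [ 0.5646 -0.0492  0.0602] 340.0 201.0
button_top 0.6 [0.3398 0.1094 0.0528] 281.0 280.0
button_top 0.56 [0.7198 0.1613 0.0573] 268.0 146.0
post_top 0.9 [0.4331 0.2947 0.0424] 217.0 245.0
post_top 0.87 [ 0.7557 -0.2917  0.0471] 423.0 139.0
post_top 0.63 [ 0.5645 -0.0457  0.0371] 338.0 202.0
pointer 0.96 [0.7245 0.163  0.0435] 268.0 146.0
pointer 0.93 [0.4321 0.2909 0.0405] 218.0 246.0
pointer 0.92 [0.3387 0.1062 0.0454] 283.0 281.0
ring 0.89 [ 0.5617 -0.0422  0.0407] 337.0 203.0
ring 0.87 [0.7204 0.164  0.0423] 267.0 148.0
ring 0.71 [ 0.7586 -0.2882  0.0417] 421.0 139.0
```

View pics/scene1.png

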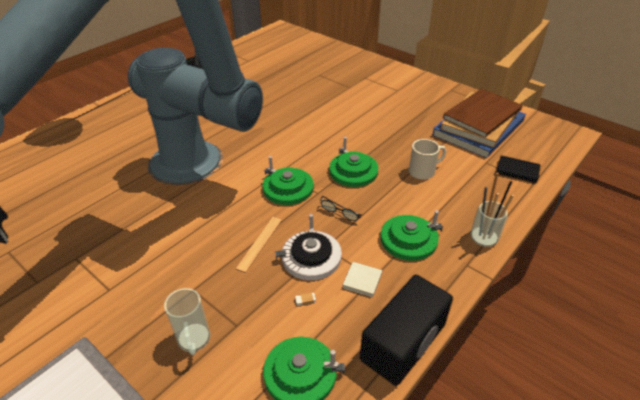

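View pics/top1.png

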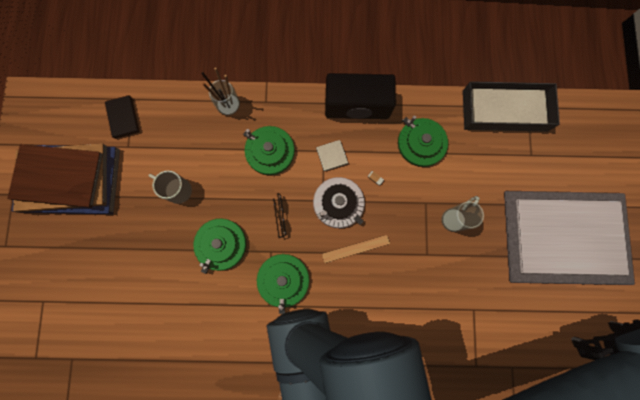

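The aluminium and black control is at top (340,202) and scene (311,250). The look-alikes are green discs at top (268,149), (220,244), (283,281) and (423,141), so I rule them out by colour. Next is a close crop of the control.

Run:
```python
import cv2, numpy as np
a=cv2.imread('pics/top1.png')[165:240,300:380]; b=cv2.imread('pics/scene1.png')[205:285,265:350]
a=cv2.resize(a,(400,375),interpolation=cv2.INTER_CUBIC);b=cv2.resize(b,(400,375),interpolation=cv2.INTER_CUBIC)
cv2.imwrite('pics/crop1.png',np.hstack([a,b]))
```

```text
(no output)
```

View pics/crop1.png

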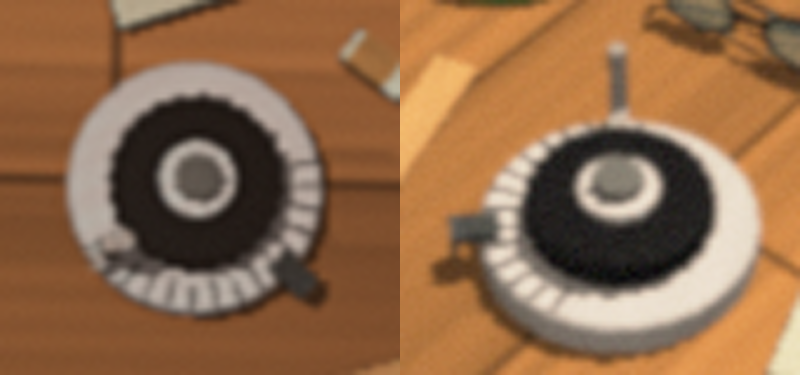

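```bash
cat > h.py <<'E'
from plant import ctrl, snapshot, workorder, spot_in
import cv2, numpy as np
def cam(p,s=None):
    if 'R' in p: return np.array(p['R']),np.array(p['t'])
    M=np.array(p['mount']);T=np.eye(4);T[:3,:3]=s['tcp_rot'];T[:3,3]=s['eef_pos']
    W=np.linalg.inv(T@M); return W[:3,:3],W[:3,3]
def ray(p,u,v,z,s=None):
    R,t=cam(p,s); d=R.T@np.array([(u-p['cx'])/p['fx'],(v-p['cy'])/p['fy'],1]); o=-R.T@t
    return o+d*(z-o[2])/d[2]
def proj(p,X,s=None):
    R,t=cam(p,s); c=R@np.array(X)+t; return p['fx']*c[0]/c[2]+p['cx'],p['fy']*c[1]/c[2]+p['cy']
E
python3 - <<'E'
from h import *
s=ctrl.observe()
p=snapshot('top')
for n,u,v,z in [('btn',339.8,200.6,.056),('post',323,213,.085),('clip',359.5,220,.0295)]: print(n,ray(p,u,v,z).round(4))
q=snapshot('scene')
for n,u,v,z in [('btn',265+215/400*85,205+180/375*80,.056),('post',265+217/4.706,205+47/4.69,.085),('clip',265+473/4.706,205+218/4.69,.0295)]:
  u={'btn':265+215/4.706,'post':265+217/4.706,'clip':265+73/4.706}[n]; print(n,ray(q,u,v,z).round(4))
w=snapshot('wrist'); print(np.array(w['mount']).round(4),w['fx'],w['cx'],w['cy'])
for k in ['glasses','eraser','ruler','notepad','jar','mug']:
    R,t=cam(p)
    for d in spot_in(p,k)[:1]: print(k,round(d['score'],2),(R.T@(np.array(d['position'])-t)).round(3))
E
```

```text
btn [ 0.5652 -0.0492  0.056 ]
post [ 0.5249 -0.0016  0.085 ]
clip [ 0.514  -0.1084  0.0295]
btn [ 0.5719 -0.0495  0.056 ]
post [0.5269 0.0044 0.085 ]
clip [ 0.516  -0.1003  0.0295]
[[-5.000e-04 -9.573e-01 -2.892e-01  7.310e-02]
 [ 1.000e+00 -8.000e-04  9.000e-04  4.000e-04]
 [-1.100e-03 -2.892e-01  9.573e-01 -1.649e-01]
 [ 0.000e+00  0.000e+00  0.000e+00  1.000e+00]] 295.1306406004498 322.0798987736559 195.43724556782996
ruler 0.9 [ 0.437 -0.102  0.006]
notepad 0.63 [ 0.711 -0.025  0.014]
jar 0.93 [ 0.525 -0.399  0.079]
mug 0.68 [0.598 0.441 0.052]
```

The crop confirms it: white disc, black ring, post at lower left, clip at lower right. The move from post to clip is anticlockwise, about 97°. Moving over it now.

play_rows --commands "-1 1.5 -1.3 0 0 0 0;-1 3 -2.6 0 0 0 0;-1 3 -2.6 0 0 0 0;-1 3 -2.6 0 0 0 0;-1 3 -2.6 0 0 0 0"

```text
t: 1.57
eef_pos: [0.3265, -0.4411, 0.2087]
tcp_rot: [[0.926, 0.376, 0.0], [0.376, -0.926, -0.0], [0.0, 0.0, -1.0]]
ft_force: [1.3, 0.4, -0.4]
gripper_width: 0.0257
```

play_rows --commands "-1 3 -2.6 0 0 0 0;-1 3 -2.6 0 0 0 0;-1 3 -2.6 0 0 0 0;-1 3 -2.6 0 0 0 0;-1 3 -2.6 0 0 0 0"

```text
t: 1.98
eef_pos: [0.4165, -0.264, 0.209]
tcp_rot: [[0.926, 0.377, 0.001], [0.377, -0.926, -0.001], [0.0, 0.001, -1.0]]
ft_force: [1.4, -0.3, 0.3]
gripper_width: 0.0001
```

play_rows --commands "-1 3 -2.6 0 0 0 0;-1 3 -2.6 0 0 0 0;-1 3 -2.6 0 0 0 0;-1 3 -2.6 0 0 0 0;-1 1.2 -1.3 0 0 0 0"

```text
t: 2.4
eef_pos: [0.4954, -0.104, 0.209]
tcp_rot: [[0.925, 0.38, 0.001], [0.38, -0.925, 0.001], [0.001, -0.0, -1.0]]
ft_force: [0.1, -0.2, 0.3]
gripper_width: -0.0001
```

Run:
```python
from h import *
s=ctrl.observe(); p=snapshot('wrist'); cv2.imwrite('pics/w1.png',p['pixels'])
np.save('w1.npy',{'s':s,'p':p},allow_pickle=True)
print(s['t'],s['eef_pos'],s['tcp_rot'],s['qpos'],s['ft_force'],s['qd'])
for X in ([.5675,-.049,.056],[.526,.001,.085],[.515,-.104,.0295]): print(proj(p,X,s))
R,t=cam(p,s)
for k in ['button_top','clip_mid','glasses','eraser']:
    for d in spot_in(p,k)[:2]: print(k,round(d['score'],2),(R.T@(np.array(d['position'])-t)).round(3))
```

```text
2.4 [ 0.49536539 -0.10404441  0.20899879] [[ 9.24845421e-01  3.80341726e-01  1.05824408e-03]
 [ 3.80341099e-01 -9.24845980e-01  7.48850074e-04]
 [ 1.26353171e-03 -2.90076845e-04 -9.99999160e-01]] [-2.47509928e+01 -5.64140127e+00  1.10029951e+02  6.64448520e-02
  7.55743606e+01  4.28776330e+01] [ 0.09564829 -0.22078619  0.30430647] [21.89337739  3.80112306 -3.33142669 -1.89885168 -0.26830032 21.74356264]
(np.float64(298.2503723542736), np.float64(91.53074805143807))
(np.float64(230.52233279380016), np.float64(111.81790749222276))
(np.float64(327.7749147735017), np.float64(155.4611947001065))
button_top 0.71 [ 0.568 -0.041  0.054]
button_top 0.71 [ 0.43  -0.095  0.005]
clip_mid 0.55 [ 0.516 -0.105  0.03 ]
clip_mid 0.52 [0.261 0.101 0.027]
glasses 0.97 [0.53  0.118 0.029]
eraser 0.98 [ 0.644 -0.156  0.011]
eraser 0.3 [ 0.569 -0.045  0.04 ]
```

View pics/w1.png

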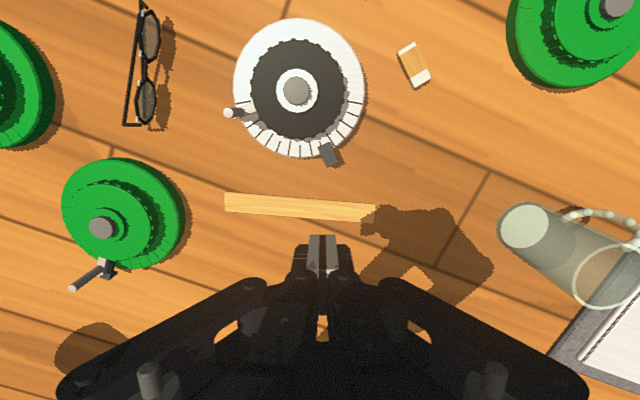

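The view shows the control at (298,88), post top at (229,113) and clip at (330,154). The arm was still moving, so I'll let it settle and measure again.

play_rows --commands "-1 0 0 0 0 0 0;-1 0 0 0 0 0 0;-1 0 0 0 0 0 0;-1 0 0 0 0 0 0;-1 0 0 0 0 0 0"

```text
t: 3.07
eef_pos: [0.4939, -0.108, 0.2087]
tcp_rot: [[0.926, 0.376, -0.0], [0.376, -0.926, 0.0], [-0.0, -0.0, -1.0]]
ft_force: [0.6, -0.5, 0.0]
gripper_width: -0.0002
```

Run:
```python
from h import *
s=ctrl.observe(); p=snapshot('wrist'); im=p['pixels']
np.save('w2.npy',{'s':s,'p':p},allow_pickle=True)
print(s['t'],s['eef_pos'],s['qd'].round(2) if hasattr(s['qd'],'round') else s['qd'])
u,v=proj(p,[.5675,-.049,.056],s); u=int(u);v=int(v);print(u,v)
y0=max(0,v-75);x0=u-100
c=im[y0:y0+150,x0:x0+200]; cv2.imwrite('pics/w2.png',cv2.resize(c,None,fx=4,fy=4,interpolation=cv2.INTER_CUBIC)); print(x0,y0)
```

```text
3.0667 [ 0.4939432  -0.10800705  0.20866827] [ 0.36 -0.   -0.01 -0.04  0.06 -0.01]
294 88
194 13
```

View pics/w2.png

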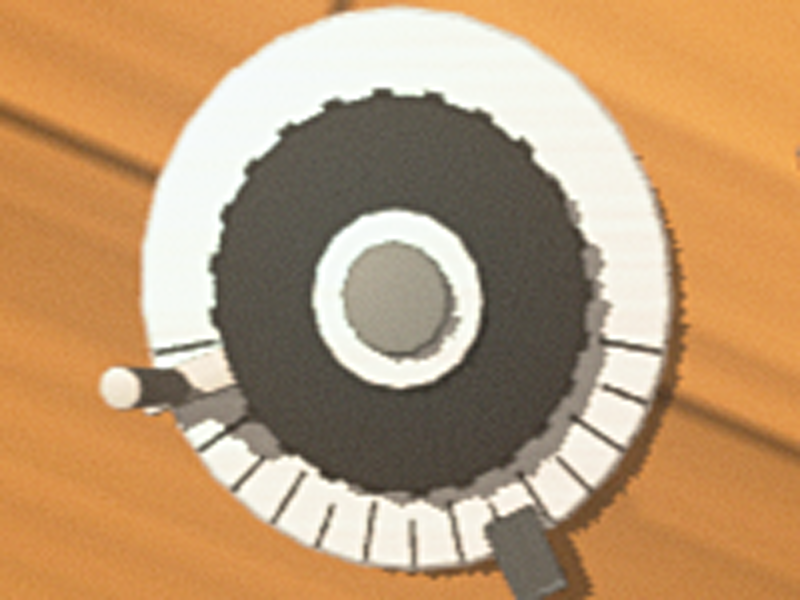

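Run:
```python
from h import *
d=np.load('w2.npy',allow_pickle=True).item(); p,s=d['p'],d['s']
g=lambda a,b,z: ray(p,194+a/4,13+b/4,z,s)
B=g(398,299,.056);P=g(122,387,.085);C=g(527,553,.0295)
print(B,P,C)
# hub outline and button; disc circle by rays of rim top
from scipy.optimize import least_squares
pts=np.array([g(a,b,.022)[:2] for a,b in [(142,270),(400,7),(290,30),(210,100),(640,160),(668,290),(665,345),(300,540),(410,570),(240,490)]])
r=least_squares(lambda q: np.hypot(*(pts-q[:2]).T)-q[2],[.567,-.05,.075]); print('disc',r.x,np.abs(r.fun).max())
for X in (P,C):
    v=X-B; print(np.hypot(*v[:2]),np.degrees(np.arctan2(v[1],v[0]))%360)
```

```text
[ 0.56770879 -0.04768244  0.056     ] [0.5246112  0.00248017 0.085     ] [ 0.51709807 -0.10408608  0.0295    ]
disc [ 0.56803573 -0.04714576  0.07358226] 0.0016731789830866373
0.06613387948308617 130.6677747347548
0.07578136596907524 228.09851978029837
```

play_rows --commands "-1 2 -0.6 2 0 0 0;-1 2.5 -0.8 3 0 0 0;-1 2.5 -0.8 3 0 0 0;-1 2.1 -0.6 3 0 0 0;-1 0 0 1.5 0 0 0"

```text
t: 3.53
eef_pos: [0.5678, -0.0449, 0.0798]
tcp_rot: [[0.925, 0.379, -0.004], [0.379, -0.925, 0.002], [-0.003, -0.003, -1.0]]
ft_force: [-0.2, 0.0, 0.1]
gripper_width: 0.0001
```

play_rows --commands "-1 0 0 0.5 0 0 0;-1 0 0 0 0 0 0;-1 0 0 0 0 0 0;-1 0 0 0 0 0 0;-1 0 0 0 0 0 0"

```text
t: 3.95
eef_pos: [0.5688, -0.0481, 0.0807]
tcp_rot: [[0.926, 0.377, 0.003], [0.377, -0.926, -0.001], [0.003, 0.002, -1.0]]
ft_force: [0.3, -0.7, 1.2]
gripper_width: 0.0003
```

Run:
```python
from h import *
s=ctrl.observe(); p=snapshot('wrist'); cv2.imwrite('pics/w3.png',p['pixels'])
print(s['t'],s['eef_pos'],s['ft_force'])
```

```text
3.95 [ 0.56883208 -0.04807178  0.08067312] [ 0.29238492 -0.68181878  1.22564837]
```

View pics/w3.png

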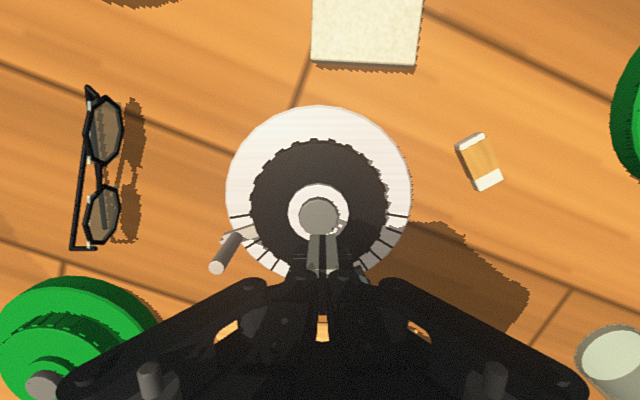

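Tip is centred over the button at (318,215), 24 mm above it. Descending.

play_rows --commands "-1 0 0 1.2 0 0 0;-1 0 0 1 0 0 0;-1 0 0 0.2 0 0 0;-1 0 0 0.2 0 0 0;-1 0 0 0.2 0 0 0"

```text
t: 4.42
eef_pos: [0.5675, -0.0473, 0.05]
tcp_rot: [[0.926, 0.377, -0.001], [0.377, -0.926, 0.0], [-0.001, -0.001, -1.0]]
ft_force: [0.1, -0.5, 0.2]
gripper_width: -0.0002
```

play_rows --commands "-1 0 0 0.1 0 0 0;-1 0 0 0.1 0 0 0;-1 0 0 0.1 0 0 0;-1 0 0 0 0 0 0;-1 0 0 0 0 0 0"

```text
t: 4.83
eef_pos: [0.5679, -0.0473, 0.0478]
tcp_rot: [[0.926, 0.377, 0.0], [0.377, -0.926, -0.0], [0.0, 0.0, -1.0]]
ft_force: [0.2, -0.0, -0.0]
gripper_width: -0.0004
```

Force is zero at z=0.048, which I didn't expect, so I'll look before going on.

Run:
```python
from h import *
s=ctrl.observe(); p=snapshot('scene'); c=p['pixels'][190:300,240:380]
w=snapshot('wrist')
print(s['t'],s['eef_pos'],s['ft_force'],s['tau'])
a=cv2.resize(c,(560,440),interpolation=cv2.INTER_CUBIC); cv2.imwrite('pics/s4.png',a)
cv2.imwrite('pics/w4.png',cv2.resize(w['pixels'][100:300,200:440],None,fx=3,fy=3))
```

```text
4.8333 [ 0.56791988 -0.04733979  0.04783833] [ 0.24354307 -0.0093412  -0.03963548] [-3.34774566e-03 -3.81838381e+01 -2.72198617e+01 -1.02955582e-04
 -5.36931075e-04  9.25022960e-06]
```

View pics/s4.png

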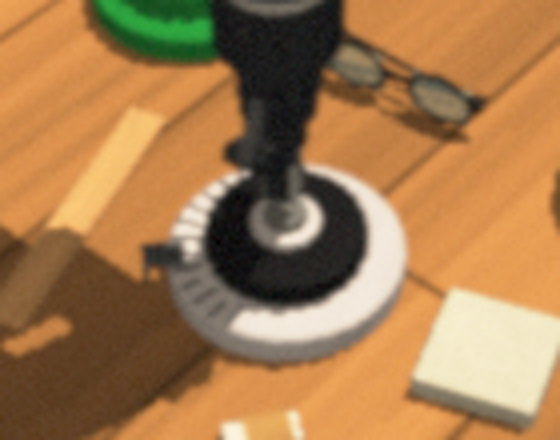

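View pics/w4.png

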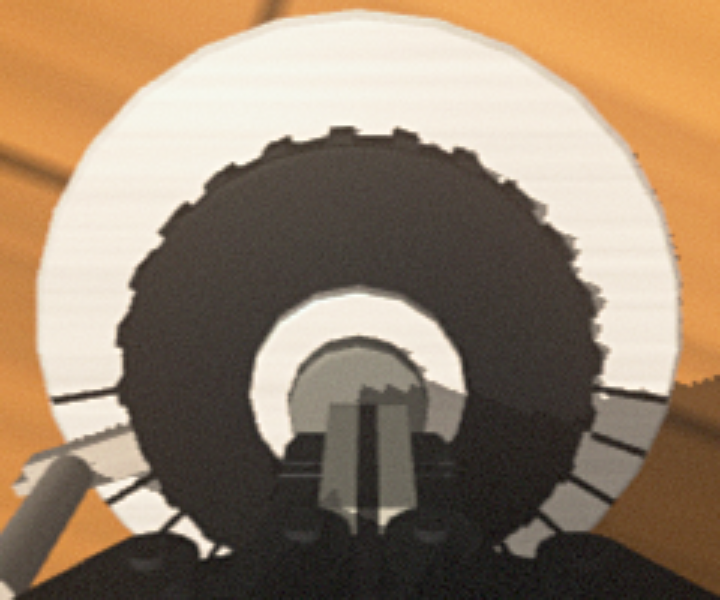

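play_rows --commands "-1 0 0 0.1 0 0 0;-1 0 0 0.1 0 0 0;-1 0 0 0 0 0 0;-1 0 0 0 0 0 0;-1 0 0 0 0 0 0"

```text
t: 5.35
eef_pos: [0.5678, -0.0473, 0.0457]
tcp_rot: [[0.926, 0.377, -0.0], [0.377, -0.926, 0.0], [-0.0, -0.0, -1.0]]
ft_force: [-0.0, -1.1, -0.3]
gripper_width: 0.0
```

Run:
```python
from h import *
s=ctrl.observe(); w=snapshot('wrist'); p=snapshot('scene')
print(s['eef_pos'],s['ft_force'],proj(w,s['eef_pos'],s))
for dz in (.0,.005,.01,.015): print(dz,[np.round(proj(w,np.array(s['eef_pos'])+[0,0,dz]+np.array(s['tcp_rot'])[:,0]*dx,s),1) for dx in (-.011,0,.011)])
print('btn',np.round(proj(w,[.5678,-.0475,.056],s),1),np.round(proj(w,[.5678,-.0475,.051],s),1))
R,_=cam(w,s)
# button outline at heights
im=w['pixels'].copy()
big=cv2.resize(im[170:290,240:400],None,fx=5,fy=5,interpolation=cv2.INTER_CUBIC)
for z,col in ((.056,(0,0,255)),(.051,(255,0,0))):
    pts=[proj(w,[.5678+.014*np.cos(a),-.0475+.014*np.sin(a),z],s) for a in np.linspace(0,6.28,80)]
    for u,v in pts: cv2.circle(big,(int((u-240+.5)*5),int((v-170+.5)*5)),1,col,-1)
pts=[proj(w,[.5678+.022*np.cos(a),-.0475+.022*np.sin(a),.048],s) for a in np.linspace(0,6.28,120)]
for u,v in pts: cv2.circle(big,(int((u-240+.5)*5),int((v-170+.5)*5)),1,(0,255,0),-1)
u,v=proj(w,s['eef_pos'],s); cv2.circle(big,(int((u-240+.5)*5),int((v-170+.5)*5)),4,(0,255,255),-1)
cv2.imwrite('pics/w5.png',big)
```

```text
[ 0.56776567 -0.04730807  0.04565974] [-0.01510609 -1.0655284  -0.33194628] (np.float64(321.08905916332833), np.float64(232.19598722110595))
0.0 [array([321.1, 248.6]), array([321.1, 232.2]), array([321.1, 215.2])]
0.005 [array([321.1, 252.5]), array([321.1, 235.7]), array([321. , 218.2])]
0.01 [array([321.1, 256.5]), array([321.1, 239.3]), array([321. , 221.5])]
0.015 [array([321.1, 260.8]), array([321. , 243.2]), array([321. , 224.9])]
btn [321.4 239.6] [321.4 236. ]
```

View pics/w5.png

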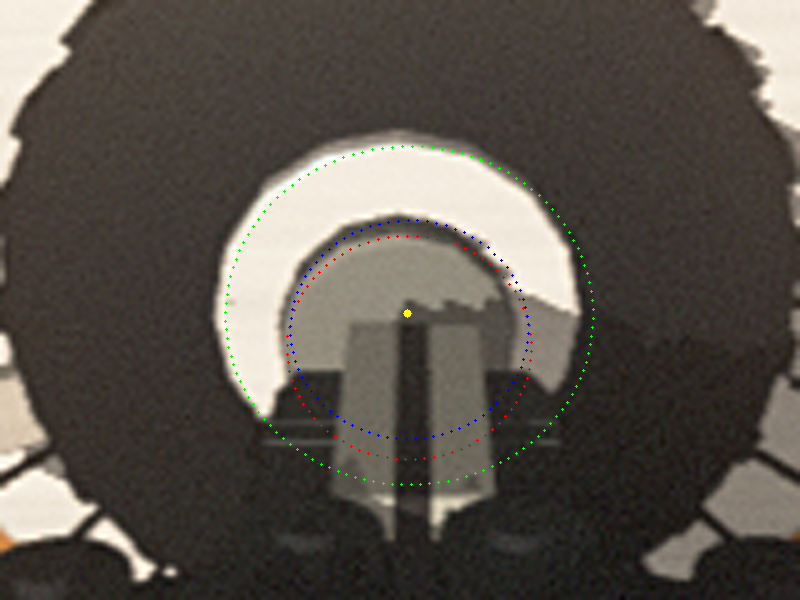

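Run:
```python
from h import *
s=ctrl.observe(); p=snapshot('scene'); w=snapshot('wrist')
print(s['t'],s['eef_pos'],s['ft_force'],s['torque'],s['tau'],proj(p,s['eef_pos']),proj(p,[.5678,-.0475,.056]),proj(p,[.5678,-.0475,.051]))
c=p['pixels'][220:270,280:344]; cv2.imwrite('pics/s6.png',cv2.resize(c,(768,600),interpolation=cv2.INTER_CUBIC))
```

```text
5.45 [ 0.567837   -0.04733043  0.04572302] [-0.3345726   0.17948481  0.73347142] [ 0.03177363 -0.06732103  0.0472012 ] [-1.89212706e-04 -3.83078814e+01 -2.71724546e+01  2.05129686e-05
  8.39267905e-04  2.92569894e-05] (np.float64(310.09603387821545), np.float64(244.95414862463423)) (np.float64(309.9566902280442), np.float64(242.15225869355794)) (np.float64(309.9971360872699), np.float64(243.5350065339495))
```

View pics/s6.png

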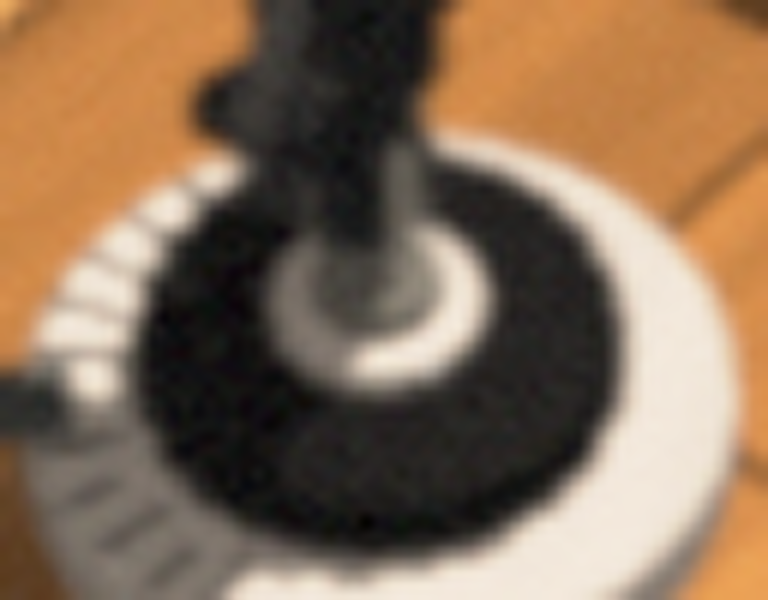

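The tip still seems to be at or just above the button top, and no force has been felt. Continuing down in small steps.

play_rows --commands "-1 0 0 0.1 0 0 0;-1 0 0 0.1 0 0 0;-1 0 0 0 0 0 0;-1 0 0 0 0 0 0;-1 0 0 0 0 0 0"

```text
t: 5.97
eef_pos: [0.5678, -0.0473, 0.0437]
tcp_rot: [[0.926, 0.377, -0.0], [0.377, -0.926, 0.0], [-0.0, -0.0, -1.0]]
ft_force: [-1.2, 0.6, -0.6]
gripper_width: -0.0001
```

play_rows --commands "-1 0 0 0.1 0 0 0;-1 0 0 0.1 0 0 0;-1 0 0 0 0 0 0;-1 0 0 0 0 0 0;-1 0 0 0 0 0 0"

```text
t: 6.38
eef_pos: [0.5678, -0.0473, 0.0417]
tcp_rot: [[0.926, 0.377, -0.0], [0.377, -0.926, 0.0], [-0.0, -0.0, -1.0]]
ft_force: [-0.3, 0.0, 0.4]
gripper_width: -0.0005
```

Run:
```python
from h import *
s=ctrl.observe(); w=snapshot('wrist'); p=snapshot('scene')
print(s['t'],s['eef_pos'],s['ft_force'],s['tau'][:3])
cv2.imwrite('pics/w7.png',np.hstack([cv2.resize(w['pixels'][190:270,270:370],(400,320),interpolation=cv2.INTER_CUBIC),cv2.resize(p['pixels'][225:265,285:335],(400,320),interpolation=cv2.INTER_CUBIC)]))
```

```text
6.3833 [ 0.56778693 -0.04731277  0.04166293] [-0.33509793  0.03705401  0.35474323] [ 2.92307719e-03 -3.83879471e+01 -2.69898587e+01]
```

View pics/w7.png

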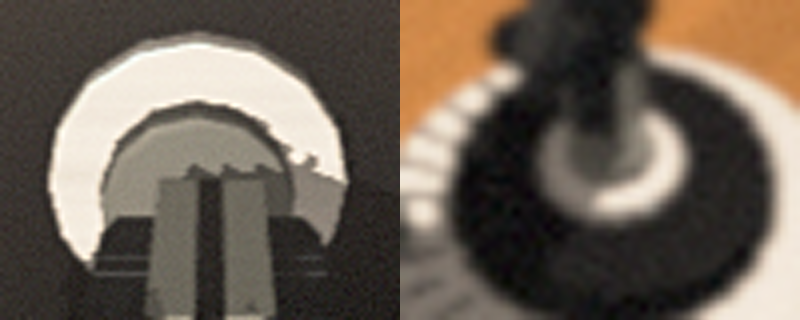

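play_rows --commands "-1 0 0 0.1 0 0 0;-1 0 0 0.1 0 0 0;-1 0 0 0 0 0 0;-1 0 0 0 0 0 0;-1 0 0 0 0 0 0"

```text
t: 6.9
eef_pos: [0.5678, -0.0473, 0.0397]
tcp_rot: [[0.926, 0.377, -0.0], [0.377, -0.926, 0.0], [-0.0, -0.0, -1.0]]
ft_force: [-0.3, 0.6, -0.5]
gripper_width: -0.0002
```

play_rows --commands "-1 0 0 0.1 0 0 0;-1 0 0 0 0 0 0;-1 0 0 0 0 0 0;-1 0 0 0 0 0 0;-1 0 0 0 0 0 0"

```text
t: 7.32
eef_pos: [0.5678, -0.0473, 0.0387]
tcp_rot: [[0.926, 0.377, 0.0], [0.377, -0.926, -0.0], [0.0, 0.0, -1.0]]
ft_force: [0.2, -0.2, 0.4]
gripper_width: -0.0
```

play_rows --commands "-1 0 0 0.1 0 0 0;-1 0 0 0.1 0 0 0;-1 0 0 0 0 0 0;-1 0 0 0 0 0 0;-1 0 0 0 0 0 0"

```text
t: 7.73
eef_pos: [0.5678, -0.0473, 0.0366]
tcp_rot: [[0.926, 0.377, -0.0], [0.377, -0.926, 0.0], [-0.0, -0.0, -1.0]]
ft_force: [-0.0, 0.2, -0.2]
gripper_width: 0.0003
```

Run:
```python
from h import *
s=ctrl.observe(); w=snapshot('wrist'); p=snapshot('scene')
print(s['t'],s['eef_pos'],s['ft_force'],s['tau'][:3])
cv2.imwrite('pics/w8.png',np.hstack([cv2.resize(w['pixels'][190:270,270:370],(400,320),interpolation=cv2.INTER_CUBIC),cv2.resize(p['pixels'][225:265,285:335],(400,320),interpolation=cv2.INTER_CUBIC)]))
```

```text
7.7333 [ 0.56775694 -0.04730964  0.03664486] [-0.03267897  0.16450101 -0.21354547] [ 1.60944396e-04 -3.85229516e+01 -2.67883462e+01]
```

View pics/w8.png

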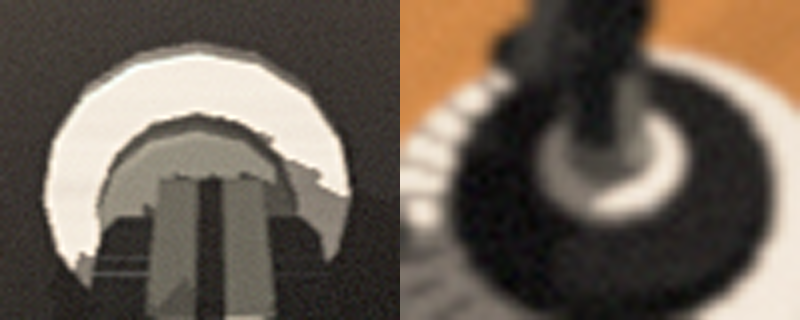

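play_rows --commands "-1 0 0 0.1 0 0 0;-1 0 0 0.1 0 0 0;-1 0 0 0 0 0 0;-1 0 0 0 0 0 0;-1 0 0 0 0 0 0"

```text
t: 8.25
eef_pos: [0.5678, -0.0473, 0.0347]
tcp_rot: [[0.926, 0.377, -0.0], [0.377, -0.926, 0.0], [-0.0, -0.0, -1.0]]
ft_force: [0.7, -0.3, -0.6]
gripper_width: -0.0004
```

play_rows --commands "-1 0 0 0.1 0 0 0;-1 0 0 0 0 0 0;-1 0 0 0 0 0 0;-1 0 0 0 0 0 0;-1 0 0 0 0 0 0"

```text
t: 8.67
eef_pos: [0.5678, -0.0473, 0.0337]
tcp_rot: [[0.926, 0.377, 0.0], [0.377, -0.926, -0.0], [0.0, 0.0, -1.0]]
ft_force: [0.4, 0.3, -0.0]
gripper_width: -0.0
```

play_rows --commands "-1 0 0 0.1 0 0 0;-1 0 0 0.1 0 0 0;-1 0 0 0 0 0 0;-1 0 0 0 0 0 0;-1 0 0 0 0 0 0"

```text
t: 9.08
eef_pos: [0.5679, -0.0473, 0.0318]
tcp_rot: [[0.926, 0.377, 0.0], [0.377, -0.926, -0.0], [0.0, 0.0, -1.0]]
ft_force: [-0.6, 0.3, 2.3]
gripper_width: -0.0
```

Run:
```python
from h import *
s=ctrl.observe(); w=snapshot('wrist'); p=snapshot('scene')
print(s['t'],s['eef_pos'],s['ft_force'],s['tau'][:3])
cv2.imwrite('pics/w9.png',np.hstack([cv2.resize(w['pixels'][190:270,270:370],(400,320),interpolation=cv2.INTER_CUBIC),cv2.resize(p['pixels'][225:265,285:335],(400,320),interpolation=cv2.INTER_CUBIC)]))
```

```text
9.0833 [ 0.56786255 -0.04733729  0.03183075] [-0.60720434  0.27633131  2.31092136] [-3.66357830e-02 -3.74506187e+01 -2.60553485e+01]
```

View pics/w9.png

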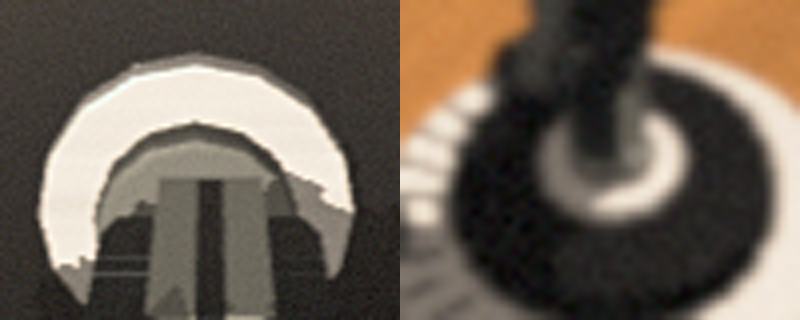

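Contact at 2.3 N with TCP z≈0.032, so the real tips sit about 23 mm behind the reported TCP. I'll allow for that from here and press fully.

play_rows --commands "-1 0 0 0.1 0 0 0;-1 0 0 0.1 0 0 0;-1 0 0 0.1 0 0 0;-1 0 0 0 0 0 0;-1 0 0 0 0 0 0"

```text
t: 9.6
eef_pos: [0.5679, -0.0473, 0.0288]
tcp_rot: [[0.926, 0.377, 0.0], [0.377, -0.926, -0.0], [0.0, 0.0, -1.0]]
ft_force: [-0.5, 0.6, 5.4]
gripper_width: -0.0001
```

play_rows --commands "-1 0 0 0.1 0 0 0;-1 0 0 0 0 0 0;-1 0 0 0 0 0 0;-1 0 0 0 0 0 0;-1 0 0 0 0 0 0"

```text
t: 10.02
eef_pos: [0.5681, -0.0474, 0.0286]
tcp_rot: [[0.926, 0.377, 0.0], [0.377, -0.926, -0.0], [0.0, 0.0, -1.0]]
ft_force: [-2.7, 1.0, 9.3]
gripper_width: 0.0001
```

The button bottomed out: z stalled while force rose from 5.4 to 9.3 N. Lifting and turning toward the post.

play_rows --commands "-1 0 0 -1 0 0 0;-1 0 0 -3 0 0 0;-0.4 0 0 -3 0 0 0;-0.4 0 0 -2 0 0 7.1;-0.4 0 0 0 0 0 7.1"

```text
t: 10.43
eef_pos: [0.5711, -0.0481, 0.1231]
tcp_rot: [[0.991, 0.133, 0.009], [0.133, -0.991, -0.003], [0.009, 0.004, -1.0]]
ft_force: [0.6, 0.2, -0.2]
gripper_width: 0.0256
```

play_rows --commands "-0.4 0 0 0 0 0 7.1;-0.4 0 0 0 0 0 7.1;-0.4 0 0 0 0 0 7.1;-0.4 0 0 0 0 0 7.1;-0.4 0 0 0 0 0 7.1"

```text
t: 10.85
eef_pos: [0.5675, -0.0472, 0.1174]
tcp_rot: [[0.884, -0.468, -0.0], [-0.468, -0.884, 0.0], [-0.0, 0.0, -1.0]]
ft_force: [0.1, 0.1, -0.2]
gripper_width: 0.0254
```

play_rows --commands "-0.4 0 0 0 0 0 7.1;-0.4 0 0 0 0 0 7.1;-0.4 0 0 0 0 0 7.1;-0.4 0 0 0 0 0 0;-0.4 0 0 0 0 0 0"

```text
t: 11.27
eef_pos: [0.5676, -0.0473, 0.1175]
tcp_rot: [[0.66, -0.751, -0.0], [-0.751, -0.66, 0.0], [-0.0, 0.0, -1.0]]
ft_force: [0.2, 0.3, -0.3]
gripper_width: 0.0258
```

Run:
```python
from h import *
s=ctrl.observe(); w=snapshot('wrist')
print(s['t'],s['eef_pos'],s['tcp_rot'],s['ft_force'],s['qpos'],s['gripper_width'])
cv2.imwrite('pics/w10.png',w['pixels'])
R=np.array(s['tcp_rot']); P=np.array([.5678-.0661*np.cos(np.radians(49.3)),-.0475+.0661*np.sin(np.radians(49.3)),.085])
print(P,'tool shift',R.T@(P-s['eef_pos']), proj(w,P,s))
```

```text
11.2667 [ 0.56759314 -0.04726069  0.1174819 ] [[ 6.60499360e-01 -7.50826546e-01 -3.06122996e-04]
 [-7.50826550e-01 -6.60499415e-01  1.24317723e-04]
 [-2.95535107e-04  1.47733496e-04 -9.99999945e-01]] [ 0.23742325  0.32869425 -0.31952096] [-1.61630702e+01  9.15619056e+00  1.05058090e+02  2.14746302e-03
  6.58045481e+01  1.22498078e+02] 0.025797373004250328
[0.5246963  0.00261268 0.085     ] tool shift [-0.06576998 -0.00073804  0.03250123] (np.float64(320.24787547311644), np.float64(294.4377401290519))
```

View pics/w10.png

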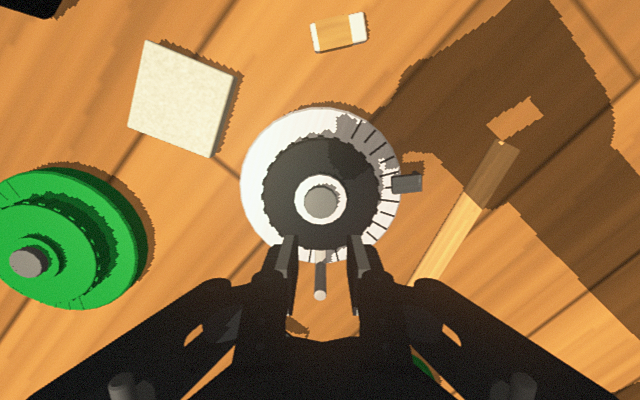

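Post top at (320,294) lies where predicted and is centred between the fingers. Moving out over it and straddling it.

play_rows --commands "-0.4 -2.2 0 0 0 0 0;-0.4 -2.2 0 0 0 0 0;-0.4 -2.2 -0.1 0 0 0 0;-0.4 0 0 1.5 0 0 0;-0.4 0 0 1.5 0 0 0"

```text
t: 11.73
eef_pos: [0.5253, 0.0038, 0.0883]
tcp_rot: [[0.661, -0.75, 0.003], [-0.75, -0.661, -0.0], [0.002, -0.002, -1.0]]
ft_force: [0.3, 0.4, -0.5]
gripper_width: 0.0257
```

play_rows --commands "-0.4 0 0 0.5 0 0 0;-0.4 0 0 0 0 0 0;-0.4 0 0 0 0 0 0;-0.4 0 0 0 0 0 0;-0.4 0 0 0 0 0 0"

```text
t: 12.15
eef_pos: [0.5259, 0.0027, 0.0836]
tcp_rot: [[0.658, -0.753, 0.002], [-0.753, -0.658, -0.0], [0.001, -0.001, -1.0]]
ft_force: [0.2, 0.8, -0.6]
gripper_width: 0.0259
```

Run:
```python
from h import *
s=ctrl.observe(); w=snapshot('wrist')
print(s['t'],s['eef_pos'],s['ft_force'],s['qpos'],s['gripper_width'])
cv2.imwrite('pics/w11.png',w['pixels'])
```

```text
12.15 [0.52594555 0.00272019 0.08363442] [ 0.16360793  0.83792338 -0.57264989] [-1.20667254e+01  6.23046596e+00  1.12367573e+02  2.20923004e-03
  6.13031488e+01  1.26764677e+02] 0.025932070855575473
```

View pics/w11.png

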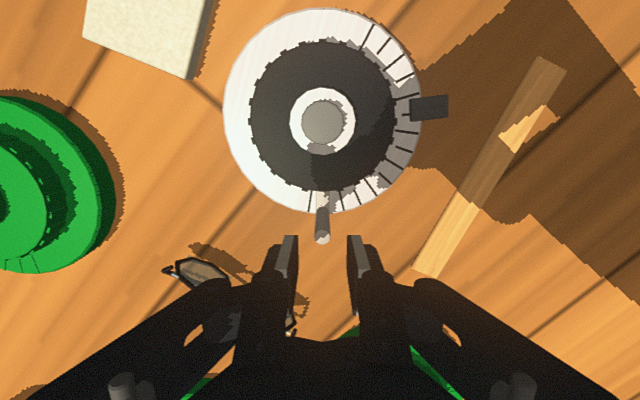

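play_rows --commands "-0.4 0 0 0.8 0 0 0;-0.4 0 0 0.8 0 0 0;-0.4 0 0 0.8 0 0 0;-0.4 0 0 0.5 0 0 0;-0.4 0 0 0 0 0 0"

```text
t: 12.62
eef_pos: [0.5236, 0.0033, 0.0516]
tcp_rot: [[0.658, -0.753, -0.004], [-0.753, -0.658, 0.001], [-0.003, 0.002, -1.0]]
ft_force: [0.5, -0.4, 0.2]
gripper_width: 0.0259
```

play_rows --commands "-0.4 0 0 0.5 0 0 0;-0.4 0 0 0.5 0 0 0;-0.4 0 0 0.5 0 0 0;-0.4 0 0 0.2 0 0 0;-0.4 0 0 0 0 0 0"

```text
t: 13.03
eef_pos: [0.5246, 0.0031, 0.036]
tcp_rot: [[0.658, -0.753, -0.001], [-0.753, -0.658, 0.0], [-0.001, 0.001, -1.0]]
ft_force: [-0.6, 0.3, -0.5]
gripper_width: 0.0253
```

Run:
```python
from h import *
s=ctrl.observe(); w=snapshot('wrist')
print(s['t'],s['eef_pos'],s['ft_force'],s['tcp_rot'],s['gripper_width'])
cv2.imwrite('pics/w12.png',w['pixels'])
```

```text
13.0333 [0.52459639 0.00313633 0.03596195] [-0.57158668  0.33278513 -0.49773447] [[ 6.58174995e-01 -7.52863907e-01 -1.27036144e-03]
 [-7.52864276e-01 -6.58175749e-01  2.55475017e-04]
 [-1.02845901e-03  7.88262477e-04 -9.99999160e-01]] 0.025303515942694598
```

View pics/w12.png

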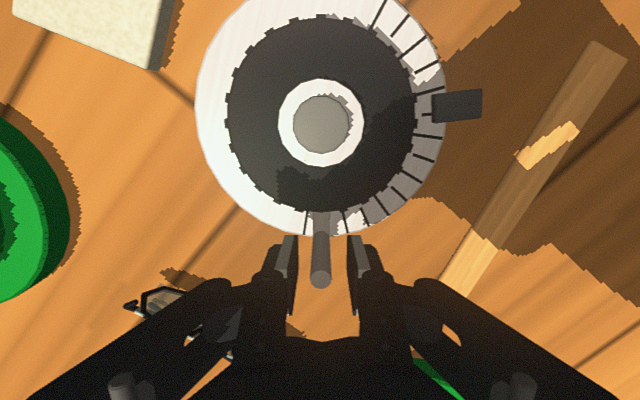

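Post stands between the pads. Now I'll go along the arc at r=66 mm, in 4° steps: +y 0.46 cm, +x 0.016 cm, z-turn −4°.

play_rows --commands "-0.4 0.01 0.23 0 0 0 -2;-0.4 0.01 0.35 0 0 0 -3;-0.4 0.016 0.46 0 0 0 -4;-0.4 0.016 0.46 0 0 0 -4;-0.4 0.016 0.46 0 0 0 -4"

```text
t: 13.5
eef_pos: [0.513, -0.0119, 0.0371]
tcp_rot: [[0.851, -0.525, 0.002], [-0.525, -0.851, 0.0], [0.001, -0.001, -1.0]]
ft_force: [2.4, 1.0, -0.0]
gripper_width: 0.0255
```

play_rows --commands "-0.4 0.016 0.46 0 0 0 -4;-0.4 0.016 0.46 0 0 0 -4;-0.4 0.016 0.46 0 0 0 -4;-0.4 0.016 0.46 0 0 0 -4;-0.4 0.016 0.46 0 0 0 -4"

```text
t: 13.92
eef_pos: [0.5045, -0.0332, 0.0372]
tcp_rot: [[0.979, -0.202, 0.002], [-0.202, -0.979, 0.0], [0.002, -0.001, -1.0]]
ft_force: [1.1, 1.4, -0.4]
gripper_width: 0.0254
```

Run:
```python
from h import *
s=ctrl.observe(); w=snapshot('wrist')
C=np.array([.5678,-.0475]); v=np.array(s['eef_pos'])[:2]-C; R=np.array(s['tcp_rot'])
print(s['t'],s['eef_pos'],s['ft_force'],np.hypot(*v),np.degrees(np.arctan2(v[1],v[0]))%360,np.degrees(np.arctan2(R[1,0],R[0,0]))+180,s['gripper_width'])
cv2.imwrite('pics/w13.png',w['pixels'])
```

```text
13.9167 [ 0.50453991 -0.0332137   0.03718529] [ 1.14445565  1.35558138 -0.40960933] 0.06485320400872738 167.2741229842172 168.34970770105858 0.025397558439227384
```

View pics/w13.png

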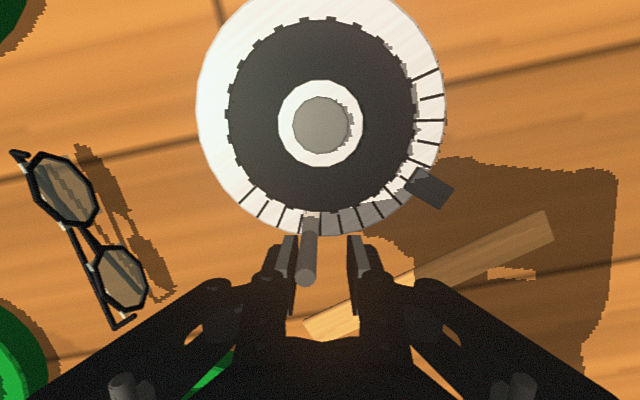

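Pushing works: post against the left pad at (307,275), forces under 2 N. Carrying on.

play_rows --commands "-0.4 0.016 0.46 0 0 0 -4;-0.4 0.016 0.46 0 0 0 -4;-0.4 0.016 0.46 0 0 0 -4;-0.4 0.016 0.46 0 0 0 -4;-0.4 0.016 0.46 0 0 0 -4"

```text
t: 14.38
eef_pos: [0.5038, -0.056, 0.0371]
tcp_rot: [[0.99, 0.144, 0.001], [0.144, -0.99, 0.0], [0.001, -0.0, -1.0]]
ft_force: [1.1, 1.1, -0.6]
gripper_width: 0.0255
```

play_rows --commands "-0.4 0.016 0.46 0 0 0 -4;-0.4 0.016 0.46 0 0 0 -4;-0.4 0.016 0.46 0 0 0 -4;-0.4 0.016 0.46 0 0 0 -4;-0.4 0.016 0.46 0 0 0 -4"

```text
t: 14.8
eef_pos: [0.5107, -0.0776, 0.037]
tcp_rot: [[0.881, 0.474, 0.0], [0.474, -0.881, 0.001], [0.001, -0.0, -1.0]]
ft_force: [0.0, 1.6, -0.1]
gripper_width: 0.0255
```

play_rows --commands "-0.4 0.016 0.46 0 0 0 -4;-0.4 0.01 0.35 0 0 0 -3;-0.4 0.01 0.23 0 0 0 -2;-0.4 0 0 0 0 0 0;-0.4 0 0 0 0 0 0"

```text
t: 15.22
eef_pos: [0.5162, -0.0866, 0.0369]
tcp_rot: [[0.798, 0.603, 0.0], [0.603, -0.798, -0.0], [0.0, 0.0, -1.0]]
ft_force: [0.3, 0.3, 0.7]
gripper_width: 0.0256
```

Run:
```python
from h import *
s=ctrl.observe(); w=snapshot('wrist')
C=np.array([.5678,-.0475]); v=np.array(s['eef_pos'])[:2]-C; R=np.array(s['tcp_rot'])
print(s['t'],s['eef_pos'],s['ft_force'],np.hypot(*v),np.degrees(np.arctan2(v[1],v[0]))%360,np.degrees(np.arctan2(R[1,0],R[0,0]))+180,s['gripper_width'])
cv2.imwrite('pics/w14.png',w['pixels']); np.save('w14.npy',{'s':s,'p':w},allow_pickle=True)
```

```text
15.2167 [ 0.51623755 -0.08655536  0.03689483] [0.31090395 0.26366863 0.66424321] 0.06468390496169824 217.14167224079668 217.06509511790605 0.02557639036344992
```

View pics/w14.png

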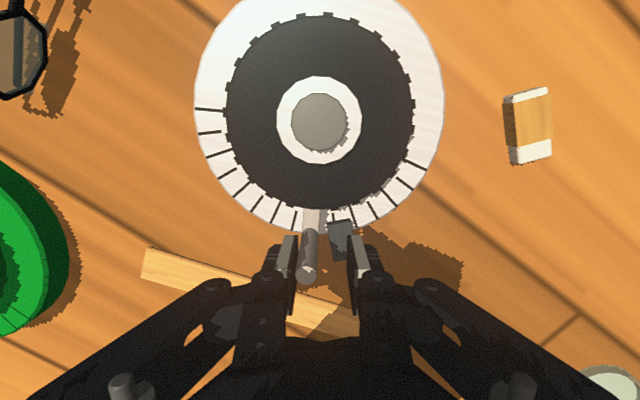

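Run:
```python
import cv2
im=cv2.imread('pics/w14.png')[190:290,265:385]
cv2.imwrite('pics/w14z.png',cv2.resize(im,None,fx=6,fy=6,interpolation=cv2.INTER_CUBIC))
```

```text
(no output)
```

View pics/w14z.png

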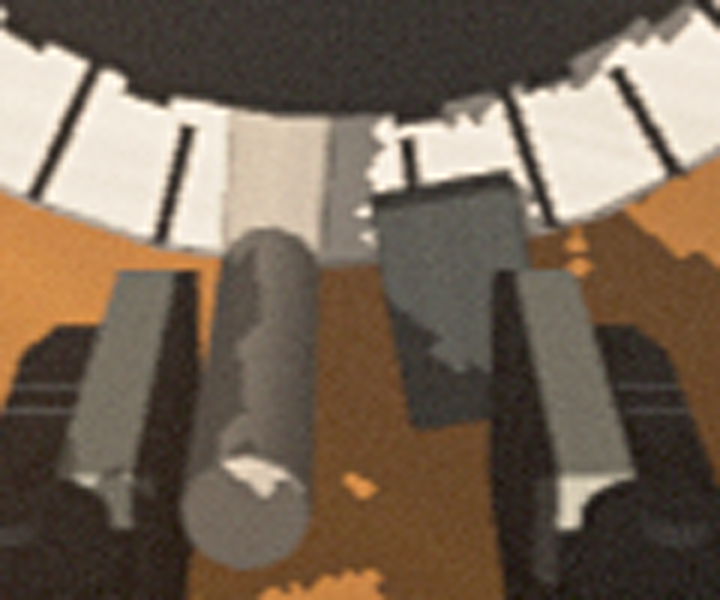

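Run:
```python
from h import *
d=np.load('w14.npy',allow_pickle=True).item(); p,s=d['p'],d['s']
g=lambda a,b,z: ray(p,265+a/6-.4,190+b/6-.4,z,s)[:2]
B=ray(p,319.5,121.5,.056,s)[:2]; print('btn',B)
for n,a,b,z in [('post',248,508,.085),('lever',275,200,.041),('clipL in',375,207,.0295),('clipR in',512,182,.0295),('clipL out',413,427,.0295),('clip mid-in',444,194,.0295)]:
    X=g(a,b,z)
    for C in (np.array([.5678,-.0475]),B):
        v=X-C; print(n,X.round(4),(np.hypot(*v)*1000).round(1),(np.degrees(np.arctan2(v[1],v[0]))%360).round(1))
```

```text
btn [ 0.5683845  -0.04617203]
post [ 0.5126 -0.0807] 64.4 211.0
post [ 0.5126 -0.0807] 65.6 211.7
lever [ 0.5184 -0.0769] 57.5 210.8
lever [ 0.5184 -0.0769] 58.7 211.6
clipL in [ 0.5201 -0.0882] 62.7 220.4
clipL in [ 0.5201 -0.0882] 64.0 221.0
clipR in [ 0.5309 -0.0979] 62.4 233.8
clipR in [ 0.5309 -0.0979] 63.9 234.1
clipL out [ 0.5021 -0.1071] 88.7 222.2
clipL out [ 0.5021 -0.1071] 90.1 222.6
clip mid-in [ 0.5256 -0.093 ] 62.1 227.2
clip mid-in [ 0.5256 -0.093 ] 63.5 227.6
```

In this view the clip is at 227.6° and the post at 211.5°, so 16° remain. Slowing down for the last rows.

play_rows --commands "-0.4 0.016 0.46 0 0 0 -4;-0.4 0.016 0.46 0 0 0 -4;-0.4 0.01 0.35 0 0 0 -3;-0.4 0.01 0.23 0 0 0 -2;-0.4 0 0.17 0 0 0 -1.5"

```text
t: 15.68
eef_pos: [0.5275, -0.0981, 0.0366]
tcp_rot: [[0.62, 0.785, -0.001], [0.785, -0.62, 0.001], [0.0, -0.001, -1.0]]
ft_force: [-1.5, 2.0, 0.3]
gripper_width: 0.0256
```

play_rows --commands "-0.4 0 0.11 0 0 0 -1;-0.4 0 0.06 0 0 0 -0.5;-0.4 0 0 0 0 0 0;-0.4 0 0 0 0 0 0;-0.4 0 0 0 0 0 0"

```text
t: 16.1
eef_pos: [0.5289, -0.0993, 0.0366]
tcp_rot: [[0.6, 0.8, -0.0], [0.8, -0.6, 0.0], [-0.0, -0.0, -1.0]]
ft_force: [-0.0, 0.8, -0.2]
gripper_width: 0.0259
```

Run:
```python
from h import *
s=ctrl.observe(); w=snapshot('wrist')
C=np.array([.5682,-.0468]); v=np.array(s['eef_pos'])[:2]-C; R=np.array(s['tcp_rot'])
print(s['t'],s['eef_pos'],s['ft_force'],np.hypot(*v),np.degrees(np.arctan2(v[1],v[0]))%360,np.degrees(np.arctan2(R[1,0],R[0,0]))+180,s['gripper_width'])
np.save('w15.npy',{'s':s,'p':w},allow_pickle=True)
cv2.imwrite('pics/w15z.png',cv2.resize(w['pixels'][190:290,265:385],None,fx=6,fy=6,interpolation=cv2.INTER_CUBIC))
```

```text
16.1 [ 0.52893394 -0.09931915  0.03663691] [-0.03332623  0.78799085 -0.17866227] 0.0655750325550192 233.21629228528985 233.13759985879798 0.02587457781640775
```

View pics/w15z.png

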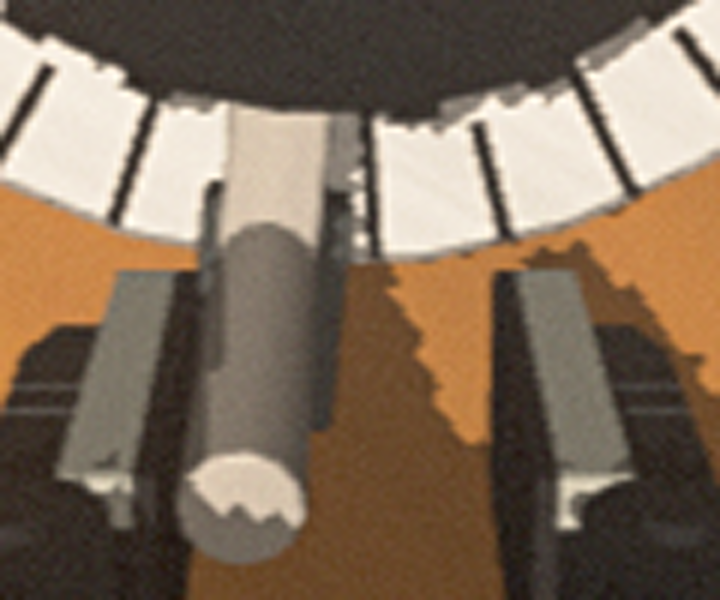

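The lever is centred over the clip (lever middle at 276, clip middle at 277 in the crop). Backing off the pad and lifting out.

play_rows --commands "-0.4 0 -0.3 0 0 0 0;-0.4 0 -0.35 0 0 0 0;-0.4 0 0 0 0 0 0;-0.4 0 0 -0.5 0 0 0;-0.4 0 0 -1.5 0 0 0"

```text
t: 16.57
eef_pos: [0.5222, -0.0949, 0.0552]
tcp_rot: [[0.6, 0.8, -0.004], [0.8, -0.6, 0.001], [-0.001, -0.004, -1.0]]
ft_force: [0.2, 0.1, 0.1]
gripper_width: 0.0253
```

play_rows --commands "-0.4 0 0 -2.5 0 0 0;-0.4 0 0 -3 0 0 0;-0.4 0 0 -3 0 0 0;-0.4 0 0 -2 0 0 0;-0.4 -2 0 0 0 0 0"

```text
t: 16.98
eef_pos: [0.5161, -0.1118, 0.1682]
tcp_rot: [[0.597, 0.802, 0.011], [0.802, -0.597, -0.004], [0.003, 0.011, -1.0]]
ft_force: [0.4, -1.5, 0.1]
gripper_width: 0.0255
```

play_rows --commands "-0.4 -3 0 0 0 0 0;-0.4 0 0 0 0 0 0;-0.4 0 0 0 0 0 0;-0.4 0 0 0 0 0 0;-0.4 0 0 0 0 0 0"

```text
t: 17.4
eef_pos: [0.4942, -0.1351, 0.1617]
tcp_rot: [[0.599, 0.801, 0.0], [0.801, -0.599, 0.0], [0.0, 0.0, -1.0]]
ft_force: [-0.4, -0.2, 0.1]
gripper_width: 0.0256
```

Run:
```python
from h import *
s=ctrl.observe(); w=snapshot('wrist'); t=snapshot('top')
print(s['t'],s['eef_pos'],s['ft_force'])
np.save('w16.npy',{'s':s,'p':w},allow_pickle=True)
cv2.imwrite('pics/w16.png',w['pixels']); cv2.imwrite('pics/top16.png',t['pixels'])
u,v=proj(w,[.5682,-.0468,.04],s); u,v=int(u),int(v); y0=max(0,v-60); print(u-90,y0)
cv2.imwrite('pics/w16z.png',cv2.resize(w['pixels'][y0:y0+140,u-90:u+90],None,fx=4,fy=4,interpolation=cv2.INTER_CUBIC))
```

```text
17.4 [ 0.49420706 -0.13511769  0.16173512] [-0.41163061 -0.23422471  0.11707016]
238 0
```

View pics/w16z.png

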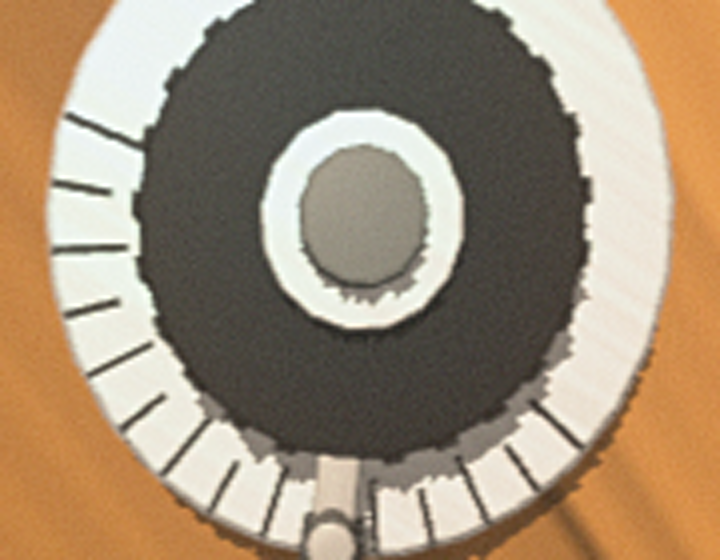

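View pics/top16.png

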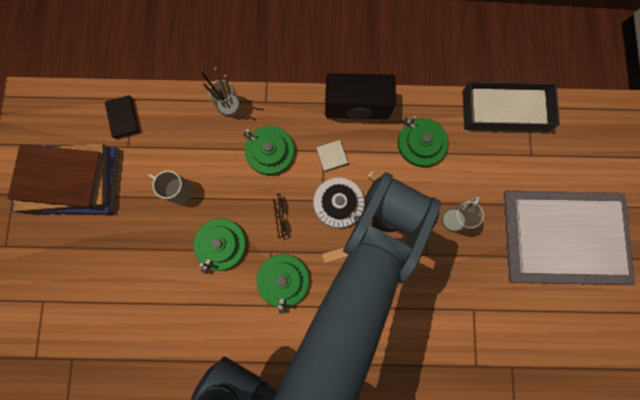

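Run:
```python
import cv2
im=cv2.imread('pics/w16.png')[100:190,260:380]
cv2.imwrite('pics/w16y.png',cv2.resize(im,None,fx=6,fy=6,interpolation=cv2.INTER_CUBIC))
```

```text
(no output)
```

View pics/w16y.png

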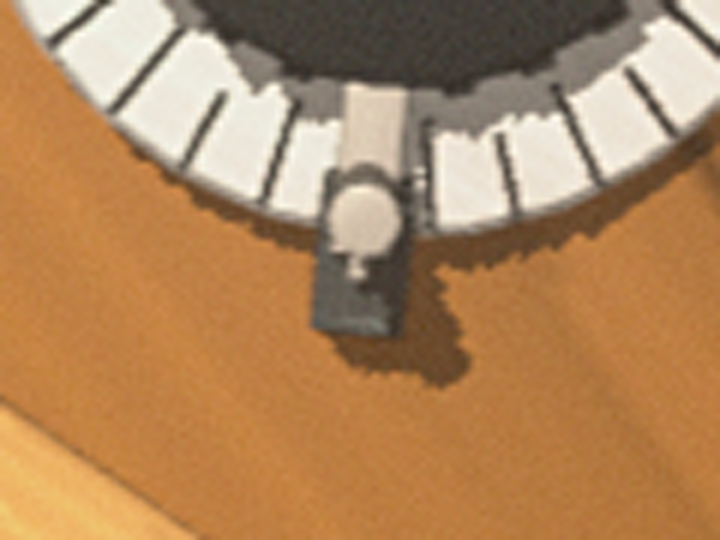

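Run:
```python
from h import *
d=np.load('w16.npy',allow_pickle=True).item(); p,s=d['p'],d['s']
B=ray(p,328.4,53.2,.056,s); T=ray(p,260+358/6-.4,100+275/6-.4,.037,s); C=ray(p,260+363/6-.4,100+250/6-.4,.0295,s)
print(B,T,C)
for X in (T,C):
    v=(X-B)[:2]; print(np.hypot(*v),np.degrees(np.arctan2(v[1],v[0]))%360)
workorder.close_job()
```

```text
[ 0.56779123 -0.04619154  0.056     ] [ 0.51399861 -0.1046501   0.037     ] [ 0.51652447 -0.10257208  0.0295    ]
0.07944211299402222 227.38023587576305
0.07620397385773181 227.71978593847078
the job is handed in; nothing more can be done
```

The lamp job is done and handed in at about 17.5 s: I pressed the button fully down, let it come up, and pushed the lever round to the clip. The interface gives no verdict, so the results below are my own measurements.

- **Button:** The shut fingertips pressed it until it stopped moving, with force rising from 5.4 to 9.3 N. The fingers then lifted clear, and later pictures show the button up.
- **Lever:** I straddled the post with the fingers open 25 mm and pushed it about 97° anticlockwise with the trailing pad. Horizontal forces stayed under about 3 N. I then backed off and lifted the arm well clear.
- **Final position:** The pointer is at 227.4° and the clip at 227.7°, which is under 1 mm sideways. The tip reads at a radius of 79 mm against the expected 78 mm.
- **Nothing else moved:** The control's centre read within about 1.5 mm of where it started, which is within measuring error, and the clip within about 2 mm. In the last top picture the glasses, notepad, jar and mug look unmoved. The arm partly hides the ruler and eraser, but the arm did not go near them.

**Disagreement:** The shut fingertips touched about 23 mm higher than the reported tool point. I found this by lowering onto the button until force appeared, and allowed for it afterwards.

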